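# Used coffee capsule through the sprung flap

## Robot

A 6-joint arm with a two-finger parallel gripper is mounted at the origin on the work surface. World frame = base frame: x ahead of the robot, y to its left, z up, the work surface at z = 0. Lengths are in m, angles in rad, forces in N, time in s.
With the tool pointing down it reaches from about 0.35 to 0.725 m from the base axis. Payload 4.3 kg.
Tool frame: the origin (TCP) lies at the very end of the fingers, on their centre line; the grasp point (between the pads) lies 19 mm behind it; z points along the fingers, y is the direction in which the jaws open and shut (so a half turn about z gives the same grasp; the last joint's range is limited). The gripper opens to 85 mm and grips with 20 to 120 N. Pads are 22 mm wide; open, the fingers measure 114 mm over their backs; the gripper's body (76 mm by 85 mm) begins 54 mm behind the grasp point. The pads swing forward as they close: fully open they stand 13 mm farther back than shut.
Start: joints at [1.136, 0.377, 0.081, 1.274, 0, 1.46], TCP at [0.184, 0.545, 0.231] pointing down, gripper open.
Joint ranges: [-2.72, 2.72], [-0.84, 1.66], [-1.02, 1.22], [-1.77, 2.12], [-1.37, 1.28], [-3.14, 3.14]. Speed limits (rad/s): [2.57, 2.57, 3.14, 3.14, 3.14, 3.14].

## Interface

Orientations are given as a unit quaternion [w, x, y, z].
In Python, from bench import arm gives the robot as it stands. Calls block until the motion is done:
- arm.move_to(position, orientation): joint-space move of the TCP to a pose.
- arm.move_straight(position, rate=0.15, rot=None): straight line of the TCP; rot=None keeps the orientation; rate is the mean speed in m/s.
- arm.goto_joints(angles): joint-space move.
- arm.grip(opening): finger opening in m; the grip force is fixed at half the most; returns when the fingers have stopped.
- arm.pause(seconds).
- arm.solve_ik(position, orientation): joint angles nearest the present ones, or None.
- arm.get_image(name): name is "side" or "top" or "wrist"; returns (picture, depth): 384x512x3 uint8, red, green, blue; 384x512 float32, m along the optical axis (not along the pixel's ray), 0 where there is no reading.
- arm.camera_params(name): a dict with "camera_matrix" (3x3 intrinsics, pixels), "R" (3x3) and "t" (3): a world point X has camera coordinates R X + t. Camera axes: x right, y down, z forward; pixel columns grow to the right and rows downward; lengths in m; the calibration is good to about 2 mm. A picture is of the moment at which its call begins: read the wrist's pose just before it. camera_params takes no time and is no camera call; for the wrist camera it gives the pose at the moment of the call.
A pose or a line that the arm cannot do raises arm.IKError and nothing moves.
- arm.close_job(): hands the job in, once; it reports no verdict.
Trained networks look in the newest picture that a camera, given by its name, has taken for a name from the list of things; names that differ only in an ending like _2 or _b are one class to them, and where a whole thing is asked for, a point or a joint stands for the part that bears it (a point fixed in the world has none). Each returns a list of dicts, best first, with "conf" (0 to 1); they miss things now and then, are a little off and sometimes report something else, mostly with a low value. They report only what shows in the picture. A call takes as long as a camera call. They do not tell look-alikes from the thing itself.
- arm.recognise(label, camera): "point" ([x, y, z] in m, in world coordinates, good to about 4 mm: the middle of the surface that is visible of it).
- arm.outline_of(label, camera): "mask" (384x512 bool, what is visible of it).
- arm.landmark_of(label, camera): "point" ([x, y, z] in m, in world coordinates, good to about 4 mm: a listed point, or the origin of a listed thing).
Readings, each from a call of its own:
- arm.get_time_s(): time.
- arm.get_joints(): joint angles.
- arm.get_joint_vel(): joint speeds.
- arm.get_tau(): joint torques, N m.
- arm.get_eef_pos(): TCP position.
- arm.get_tcp_rot(): TCP orientation.
- arm.get_force(): force on the tool from outside, world axes, zero at the start.
- arm.get_moment(): the same for the moment, N m.
- arm.get_gripper_width(): finger opening in m.
Only numpy, scipy, OpenCV 4.12 (cv2) and the standard library are available. Lean on these libraries where they do the work, as an engineer would, in place of code of your own. Each camera call takes 0.05 s, during which the arm holds its last target. There are 200 camera calls.

## Task

Post the used coffee capsule into the counter-top capsule collector without picking it up: push the collector's self-closing flap open with one finger and, keeping it open that way, push the capsule along the sill and over its edge with the other finger so that it drops in. Hold the flap open until the capsule has dropped, then draw the fingers out so that the flap springs shut. Do not lift or carry the capsule, do not shove the flap open with the capsule, and leave everything else where it stands.

Things in the scene. Friction and masses are not known exactly. Their poses are not given: they have to be found in the camera images.
- collector: Grey plastic box fixed to the counter, 252 x 110 x 176 mm. Origin on the counter, on the middle line, right below the sill's inner edge; x is the direction to push the capsule, y left, z up. Box spans x -140 to 112 mm. In front a level sill, behind it the mouth under the flap; side cheeks (y 50 to 55 mm) rise from z 126 at x = 0 to 176 mm at x = 95. Inner floor at z = 5 mm. Open above sill and flap.
- sill_edge (a point): Middle of the sill's inner edge, on its top (x 0, y 0, z 120 mm of the collector; same axes). The sill is a steel plate from x = -140 to 0 mm, 100 mm wide between two lips 6 mm high. Beyond the edge the mouth, 100 mm wide, runs to x = 95 mm and drops to the box's floor; the flap covers it.
- flap_hinge (a point): Middle of the flap's hinge line, which runs along y: 95 mm beyond (x) and 50 mm above the sill's edge; same axes as the collector. A hood strip, top 6 mm above this point, lies from 4 to 17 mm behind it.
- flap (a joint): Steel flap, 3 x 94 x 105 mm, hinged at its upper, far edge. Shut (0) it slopes 28 deg down to the sill's edge. It swings inward: pushed down or away from the sill, its free edge goes down and under the hinge. Rad, grows as it opens, stop at 1.15 (about vertical). Its spring needs 2 to 10 N at a fingertip. A tip 5 mm above sill level and 13 mm short of the hinge leaves about 60 mm open before it.
- capsule: Used aluminium coffee capsule, a blunt cone 30 mm high, 35 mm across just above its rim and 29 mm near the top, standing on its 39 mm wide, 3 mm thick rim on the sill. Origin at the centre of its underside, z up. 13 to 24 g. It stands 35 to 80 mm before the sill's inner edge and up to 18 mm off the middle line. It tips in when its centre passes the edge by a few mm.
- sugar_jar: White jar with steel lid, 60 mm across, 95 mm high, on the counter right beside the collector; origin at the centre of its underside. Leave alone.
- tumbler: Empty glass tumbler, 64 mm across, 105 mm high, on the counter right beside the collector; origin at the centre of its underside. Leave alone.
- soap_bottle: Dish-soap bottle, 64 mm across, 190 mm high, at the left; origin at the centre of its underside. Leave alone.
- water_bottle: Water bottle, 80 mm across, 230 mm high, far right; origin at the centre of its underside. Leave alone.
- teaspoon: Steel spoon lying on the counter at the right. Leave alone.
There are look-alikes about, which are no part of the job. What is meant by the capsule is not turquoise, and is the larger of those in its own colour.

How it is judged:
On the way, in this order (a step that is already met when the one before it is completed fails the run):
1. a finger has pushed the flap open (over 0.12 rad) while the capsule still stands on the sill, not pressed against the flap (value of joint flap above 0.12 rad and contact force between the fingers and flap above 0.1 N and contact force between capsule and flap below 0.5 N and x of capsule in the frame of collector below -0.005 m and z of capsule in the frame of collector above 0.11 m), for 0.1 s.
2. the capsule has dropped below the sill while a finger still holds the flap open (over 0.2 rad) (z of capsule in the frame of collector below 0.09 m and x of capsule in the frame of collector above 0 m and value of joint flap above 0.2 rad and contact force between the fingers and flap above 0.1 N), for 0.05 s.
At the end, for the whole second after the job is handed in: The capsule lies at rest on the floor inside the collector (its underside's centre less than 55 mm above the counter, within the box's walls) and the flap is shut (below 0.06 rad) (z of capsule in the frame of collector between 0 and 0.055 m and x of capsule in the frame of collector between -0.01 and 0.112 m and y of capsule in the frame of collector between -0.055 and 0.055 m and linear speed of capsule below 0.05 m/s and value of joint flap below 0.06 rad); the robot touches nothing.
It fails at once if the capsule is lifted or carried (its underside's centre more than 15 mm above the sill) (z of capsule in the frame of collector above 0.135 m).
It fails at once if the capsule shoves the flap (over 1.5 N between them while it still stands on the sill) (contact force between capsule and flap above 1.5 N and x of capsule in the frame of collector below -0.005 m).
It fails at once if a bystander is moved by more than 20 mm (distance of any of sugar_jar, tumbler, soap_bottle, water_bottle, teaspoon from where it was at the start of the episode above 0.02 m).
It also fails if it takes over 35 s, if anything falls off the work surface, if the arm or the gripper's body presses on something with over 40 N, if the wrist force passes 120 N, or if a joint passes its speed limit or range.

## Working session

There is one attempt and no reset: what is moved stays moved. The work goes in short steps, each a Python script; the robot and the scene stay as the last script left them, time stands still between calls to the robot, and variables do not carry over. Pictures are saved under pics/ and viewed, on a budget of 10 in all, crops included, one or two more only if the job needs it, and the job is handed in when it is done.

```bash
ls; mkdir -p pics; python3 - <<'E'
from bench import arm
import cv2, numpy as np
ims=[]
for c in ("top","side"):
    p,d=arm.get_image(c); cv2.imwrite(f"pics/{c}0.png",p[:,:,::-1])
    for l in ("sill_edge","flap_hinge","collector","capsule","sugar_jar","tumbler"):
        print(c,l,[(np.round(r["point"],4).tolist(),round(r["conf"],2)) for r in arm.landmark_of(l,c)])
    P=arm.camera_params(c); print(np.round(P["t"],3),np.round(P["R"],3).tolist(), P["camera_matrix"][0][0])
print(arm.get_time_s(), arm.get_tcp_rot(),arm.get_gripper_width())
E
```

```text
pics
top sill_edge [([0.5302, 0.0621, 0.1166], 0.78)]
top flap_hinge [([0.6248, 0.0509, 0.1694], 0.72)]
top collector [([0.5297, 0.0645, 0.0009], 0.66)]
top capsule [([0.3493, 0.2007, -0.0009], 0.62), ([0.4647, -0.0596, -0.0003], 0.61), ([0.48, 0.0699, 0.1215], 0.41), ([0.62, -0.4932, -0.0011], 0.2)]
top sugar_jar [([0.5023, 0.1999, -0.0001], 0.53)]
top tumbler [([0.5591, -0.0688, 0.0004], 0.64), ([0.4975, 0.1984, 0.0012], 0.59)]
[-0.028  0.539  1.366] [[0.004, -1.0, 0.001], [-0.983, -0.004, -0.181], [0.181, -0.0, -0.983]] 446.3551658497498
side sill_edge [([0.5315, 0.062, 0.1236], 0.86)]
side flap_hinge [([0.5538, -0.0679, -0.0002], 0.17)]
side collector [([0.5336, 0.0661, -0.0031], 0.97)]
side capsule [([0.4808, 0.0713, 0.1209], 0.5), ([0.3565, 0.2034, 0.0023], 0.47)]
side sugar_jar [([0.4979, 0.1907, 0.0048], 0.83)]
side tumbler [([0.555, -0.0685, -0.0035], 0.62)]
[0.488 0.152 0.975] [[-0.982, -0.191, -0.011], [-0.122, 0.667, -0.735], [0.148, -0.72, -0.678]] 349.2475324280438
0.7 [5.57044544e-06 1.61677327e-01 9.86843675e-01 4.75263423e-05] 0.08527413534863666
```

```bash
python3 - <<'E'
import cv2
a=cv2.imread("pics/top0.png")
cv2.imwrite("pics/topc.png",cv2.resize(a[60:330,120:420],None,fx=2.2,fy=2.2,interpolation=cv2.INTER_CUBIC)[:600])
E
```

```text
(no output)
```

View pics/topc.png

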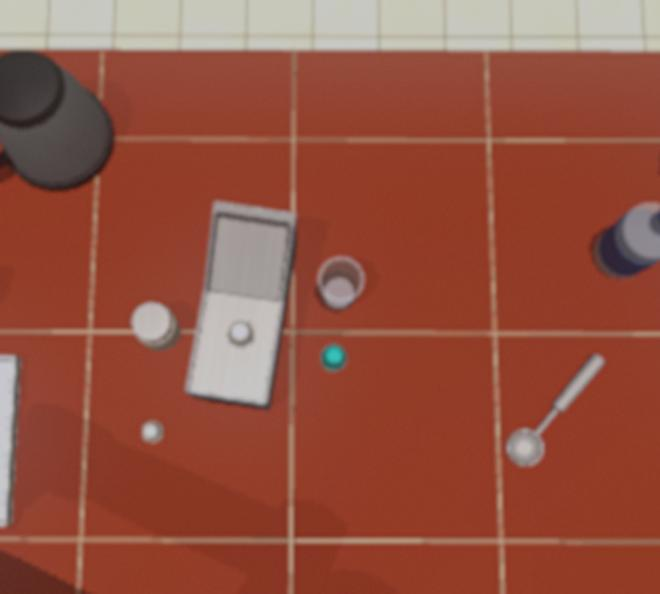

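View pics/side0.png

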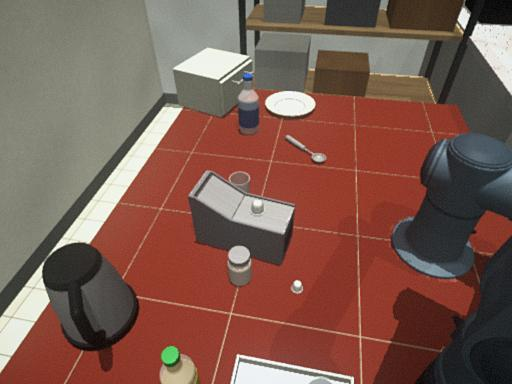

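The top crop shows three candidates: silver capsule on the sill at (240,333), a smaller silver one on the counter at (151,431), and a turquoise one at (333,357). The one on the sill fits: it isn't turquoise, and it's the larger of the two silver ones. The side view confirms it at (257,206). Next I'll fit the sill from depth and look from the wrist camera above it.

```bash
cat > h.py <<'E'
from bench import arm
import cv2, numpy as np
from scipy.spatial.transform import Rotation as Ro
def cloud(c):
    P=arm.camera_params(c); p,d=arm.get_image(c)
    v,u=np.nonzero(d>0); z=d[v,u]; K=np.array(P["camera_matrix"])
    X=np.c_[(u-K[0,2])/K[0,0]*z,(v-K[1,2])/K[1,1]*z,z]
    return p,(X-np.array(P["t"]))@np.array(P["R"]),P,u,v
def quat(psi,sgn=1,tilt=0):
    y=sgn*np.array([np.cos(psi),np.sin(psi),0]); z=np.array([0,0,-1.]); x=np.cross(y,z)
    return Ro.from_matrix(np.c_[x,y,z]).as_quat(scalar_first=True)
def meas(c,lo=.112,hi=.1225):
    p,W,P,u,v=cloud(c)
    m=(abs(W[:,0]-.5)<.2)&(abs(W[:,1]-.06)<.12)
    s=W[m&(W[:,2]>lo)&(W[:,2]<hi)]
    r=cv2.minAreaRect(s[:,:2].astype(np.float32)); print(c,"sill",len(s),np.round(r[0],4),np.round(r[1],4),r[2],"medz",np.median(s[:,2]))
    t=m&(W[:,2]>.142)&(W[:,2]<.158)&(np.hypot(W[:,0]-.48,W[:,1]-.07)<.03)
    q=W[t]; print("captop",len(q),np.round(q.mean(0),4),np.round(np.ptp(q,axis=0),4))
    for l in ("sill_edge","flap_hinge","capsule"):
        print(l,[(np.round(r["point"],4).tolist(),round(r["conf"],2)) for r in arm.landmark_of(l,c)])
    return p
E
python3 - <<'E'
from h import *
meas("top"); meas("side")
psi=-.122
for s in (1,-1):
    for p in ([.497,.07,.30],[.497,.07,.112],[.565,.06,.112]):
        j=arm.solve_ik(p,quat(psi,s)); print(s,p,None if j is None else np.round(j,3))
E
```

```text
top sill 1239 [0.512  0.0635] [0.1099 0.2417] 81.17060089111328 medz 0.11912990194713587
captop 77 [0.4778 0.0635 0.149 ] [0.0272 0.0266 0.0137]
sill_edge [([0.5315, 0.0631, 0.1187], 0.97), ([0.3912, -0.3797, -0.0034], 0.17)]
flap_hinge [([0.6262, 0.0496, 0.1662], 0.98), ([0.6181, -0.4899, 0.0006], 0.66)]
capsule [([0.3514, 0.2032, 0.0], 0.65), ([0.4775, 0.0683, 0.1181], 0.59), ([0.4653, -0.06, 0.0008], 0.45)]
side sill 1286 [0.5156 0.0699] [0.1104 0.2529] 80.96458435058594 medz 0.12096154798380324
captop 92 [0.4757 0.0729 0.1488] [0.0295 0.0261 0.0121]
sill_edge [([0.5329, 0.0649, 0.1232], 0.59), ([0.4991, 0.1921, 0.0001], 0.36)]
flap_hinge [([0.6238, 0.0507, 0.1738], 0.81)]
capsule [([0.3539, 0.2048, -0.0005], 0.59), ([0.4804, 0.0717, 0.1209], 0.53)]
1 [0.497, 0.07, 0.3] [0.013 0.218 0.038 1.391 0.    1.706]
1 [0.497, 0.07, 0.112] [ 0.013  0.303 -0.347  0.921  0.     1.706]
1 [0.565, 0.06, 0.112] [-0.006  0.425 -0.164  0.982  0.     1.687]
-1 [0.497, 0.07, 0.3] [ 0.013  0.218  0.038  1.391  0.    -1.435]
-1 [0.497, 0.07, 0.112] [ 0.013  0.303 -0.347  0.921  0.    -1.435]
-1 [0.565, 0.06, 0.112] [-0.006  0.425 -0.164  0.982  0.    -1.455]
```

```bash
python3 - <<'E'
from h import *
psi=-.148
arm.move_straight([.184,.50,.34],rate=.3)
arm.move_to([.45,.07,.34],quat(psi,1))
p=meas("wrist"); cv2.imwrite("pics/w1.png",p[:,:,::-1])
print(arm.get_time_s(),arm.get_eef_pos(),arm.get_force())
E
```

```text
wrist sill 10676 [0.5177 0.0705] [0.1063 0.2514] 81.20925903320312 medz 0.12046629472415621
captop 639 [0.4792 0.0706 0.1489] [0.0295 0.0288 0.0103]
sill_edge [([0.5338, 0.0663, 0.1197], 0.69)]
flap_hinge [([0.6244, 0.05, 0.1706], 0.82)]
capsule [([0.4622, -0.0604, 0.0026], 0.91), ([0.478, 0.0694, 0.1181], 0.8), ([0.3542, 0.2047, -0.0023], 0.78)]
3.675 [0.44998112 0.07069445 0.34001473] [0.14612013 0.27595715 0.38088681]
```

View pics/w1.png

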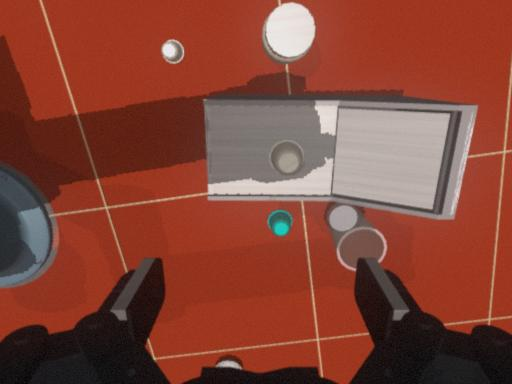

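The picture shows the sill from u≈207 to 335, the target capsule at (288,157), a smaller silver one at (172,50) and the turquoise one at (280,222). All the estimates agree:

| Item | Estimate |
|---|---|
| Collector origin | ≈ (0.531, 0.066) |
| Collector yaw | −8.8° |
| Capsule, collector frame | ≈ (−52, −4) mm |

Next I'll go down with the fingers straddling the capsule and find the sill by touch.

```bash
cat >> h.py <<'E'
psi=-.1536; O=np.array([.5312,.066]); C,S=np.cos(psi),np.sin(psi)
def w(x,y,z): return [O[0]+x*C-y*S, O[1]+x*S+y*C, z]
def toc(p): d=np.array(p[:2])-O; return np.round([d[0]*C+d[1]*S,-d[0]*S+d[1]*C,p[2]],4)
def F(): return np.round(arm.get_force(),1)
E
python3 - <<'E'
from h import *
X,Y=-.036,-.004
arm.move_to(w(X,Y,.20),quat(psi,1))
arm.move_straight(w(X,Y,.128),rate=.15)
f0=F(); print(f0)
z=.128; last=f0[2]
while z>.101:
    z-=.0015; arm.move_straight(w(X,Y,z),rate=.05); f=F(); print(round(z,4),f,round(arm.get_eef_pos()[2],4))
    if abs(f[2]-last)>5: break
    last=f[2]
print(arm.get_time_s(),arm.get_gripper_width(),toc(arm.get_eef_pos()))
p,_=arm.get_image("side"); cv2.imwrite("pics/s2.png",cv2.resize(p[130:290,150:340],None,fx=3.5,fy=3.5)[:,:,::-1])
E
```

```text
[ 0.8 -0.2 -0.3]
0.1265 [ 0.   0.4 -0.7] 0.1275
0.125 [-0.6  0.3  0.2] 0.125
0.1235 [0.3 0.9 0.6] 0.1233
0.122 [0.8 0.4 0.3] 0.1219
0.1205 [0.8 0.2 0.8] 0.1204
0.119 [ 0.4  0.4 -0.4] 0.1189
0.1175 [0.3 0.1 0.2] 0.1174
0.116 [ 0.   0.2 -0.5] 0.1159
0.1145 [ 0.  -0.4  0.7] 0.1145
0.113 [0.3 0.7 1.3] 0.113
0.1115 [ 0.5 -0.6  1.1] 0.1114
0.11 [-0.9 -0.3  1.5] 0.1099
0.1085 [ 0.  -0.1  0.7] 0.1084
0.107 [-0.   0.8  1. ] 0.107
0.1055 [-2.  -0.5 11. ] 0.1068
8.7 0.0853621181982385 [-0.0359 -0.004   0.1068]
```

View pics/s2.png

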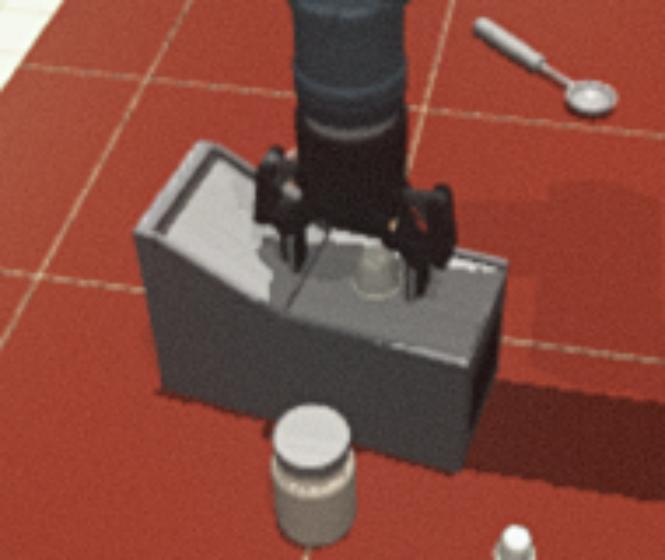

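The side crop shows the front tip on the flap at (295,265), the back tip on the sill at (412,295) and the capsule upright between them at (377,275). The sill touch came at TCP z 0.1068, as predicted. I'll lift 4.5 mm and push.

```bash
python3 - <<'E'
from h import *
Y=-.004; Z=.1113
arm.move_straight(w(-.036,Y,Z),rate=.05); print(F())
for x in (-.015,0,.012,.020,.025,.029):
    arm.move_straight(w(x,Y,Z),rate=.06); print(x,F(),toc(arm.get_eef_pos()))
    for c in ("side","top"):
        arm.get_image(c); print(c,[(toc(r["point"]).tolist(),round(r["conf"],2)) for r in arm.landmark_of("capsule",c) if abs(toc(r["point"])[1])<.05])
p,_=arm.get_image("side"); cv2.imwrite("pics/s3.png",cv2.resize(p[130:290,150:340],None,fx=3.5,fy=3.5)[:,:,::-1])
print(arm.get_time_s())
E
```

```text
[ 0.5 -0.2  1.1]
-0.015 [-0.  -0.9  2. ] [-0.014  -0.004   0.1114]
side [([-0.0364, -0.0016, 0.122], 0.64)]
top []
0 [-0.1  0.   1.8] [ 0.0006 -0.004   0.1113]
side [([-0.0239, -0.0021, 0.1218], 0.51)]
top []
0.012 [-2.8  1.3  0.9] [ 0.0121 -0.004   0.111 ]
side [([-0.0154, -0.0038, 0.1187], 0.49)]
top []
0.02 [-4.5  0.1 -0.3] [ 0.0195 -0.004   0.111 ]
side [([-0.0078, -0.0015, 0.1242], 0.56)]
top [([-0.0005, -0.0018, -0.0007], 0.7)]
0.025 [-13.3   1.2   5.6] [ 0.0216 -0.004   0.1109]
side [([-0.0038, -0.0027, 0.1205], 0.71)]
top []
0.029 [-26.    3.6  16.6] [ 0.0215 -0.0041  0.1112]
side [([-0.0051, 0.0008, 0.1215], 0.68)]
top []
12.3
```

View pics/s3.png

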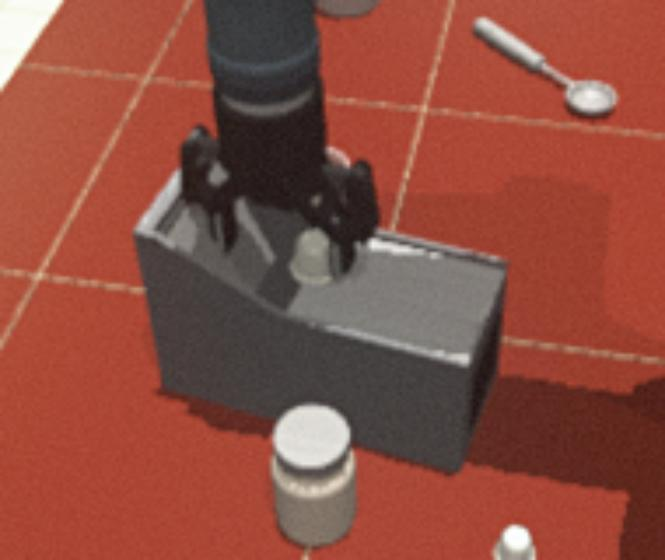

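The crop shows the flap held wide open, with the capsule upright at the sill edge (313,258) and the back finger against it. Advance stopped at x = 21.6 mm with 26 N, because the outer knuckle at (195,175) reached the hood. I'll back off a little, close the jaws in steps while raising to make up for the tip swing, then push again.

```bash
python3 - <<'E'
from h import *
Y=-.004
arm.move_straight(w(.018,Y,.1113),rate=.06); print(F())
def see():
    arm.get_image("side"); r=[(toc(r["point"]).tolist(),round(r["conf"],2)) for r in arm.landmark_of("capsule","side") if abs(toc(r["point"])[1])<.05 and toc(r["point"])[2]>.05]
    print(F(),toc(arm.get_eef_pos()),round(arm.get_gripper_width(),4),r,arm.get_time_s()); return r
for wd,z in ((.079,.1138),(.073,.1160),(.067,.1178)):
    arm.move_straight(w(.018,Y,z),rate=.05); arm.grip(wd); r=see()
    if not r: break
if r:
  for x in (.022,.026,.030):
    arm.move_straight(w(x,Y,z),rate=.05); r=see()
    if not r or np.hypot(*F()[:2])>15: break
p,_=arm.get_image("side"); cv2.imwrite("pics/s4.png",cv2.resize(p[130:290,150:340],None,fx=3.5,fy=3.5)[:,:,::-1])
E
```

```text
[-3.8  0.5  1. ]
[-1.8  0.3  3.7] [ 0.0192 -0.004   0.1144] 0.079 [] 13.225
```

View pics/s4.png

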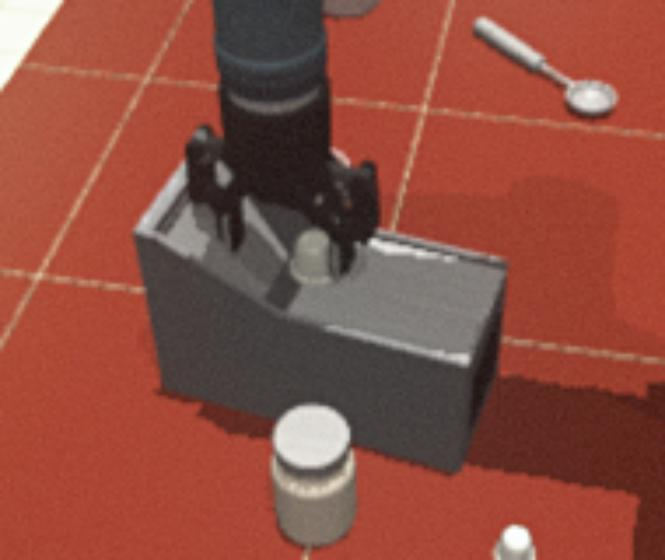

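That was a detector miss: the capsule still stands at (313,258). I'll carry on, and only stop after two misses running.

```bash
python3 - <<'E'
from h import *
Y=-.004
def see():
    for k in range(3):
        arm.get_image("side"); r=[toc(r["point"]).tolist() for r in arm.landmark_of("capsule","side") if abs(toc(r["point"])[1])<.05 and toc(r["point"])[2]>.05]
        if r: break
    print(F(),toc(arm.get_eef_pos()),round(arm.get_gripper_width(),4),r,arm.get_time_s()); return r
for x,wd,z in ((.018,.073,.1165),(.018,.067,.1185),(.022,0,.1185),(.026,0,.1185),(.029,0,.1185)):
    arm.move_straight(w(x,Y,z),rate=.05)
    if wd: arm.grip(wd)
    if not see() or np.hypot(*F()[:2])>15: break
p,_=arm.get_image("side"); cv2.imwrite("pics/s5.png",cv2.resize(p[130:290,150:340],None,fx=3.5,fy=3.5)[:,:,::-1])
E
```

```text
[-0.7  0.3  2.8] [ 0.0184 -0.004   0.1167] 0.0728 [[-0.0037, -0.0027, 0.1225]] 13.8583
[-1.1 -0.2  1.7] [ 0.0183 -0.004   0.1186] 0.0668 [[0.0027, -0.0019, 0.1242]] 14.4417
[-2.6  1.   0.9] [ 0.0215 -0.004   0.1181] 0.0668 [[0.0057, -0.001, 0.1212]] 14.7917
[-4.9  0.6 -1. ] [ 0.0254 -0.0041  0.1181] 0.0669 [[0.008, -0.0027, 0.124]] 15.1417
[-5.2  1.2 -0.3] [ 0.0286 -0.0041  0.1183] 0.0671 [[0.0128, -0.0034, 0.1178]] 15.4917
```

View pics/s5.png

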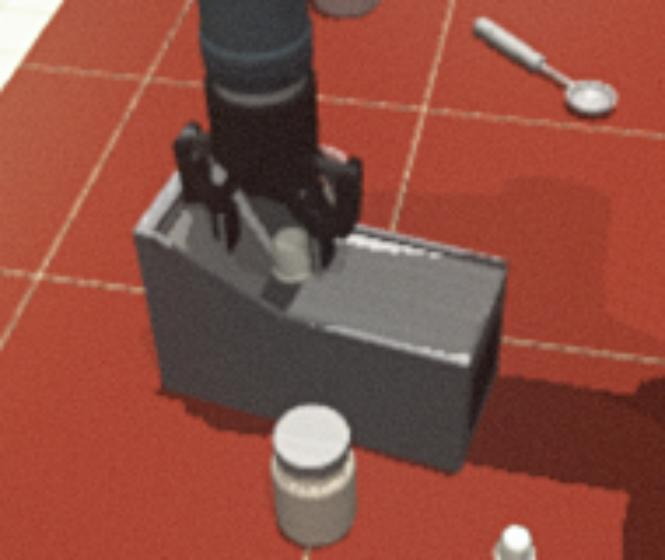

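The capsule at (290,255) overhangs the mouth but hasn't tipped yet. I'll keep pushing with more closing.

```bash
python3 - <<'E'
from h import *
Y=-.004
def see():
    for k in range(3):
        arm.get_image("side"); r=[toc(r["point"]).tolist() for r in arm.landmark_of("capsule","side") if abs(toc(r["point"])[1])<.05 and toc(r["point"])[2]>.05]
        if r and r[0][2]>.11: break
    print(F(),toc(arm.get_eef_pos()),round(arm.get_gripper_width(),4),r,arm.get_time_s()); return r and r[0][2]>.11
for x,wd,z in ((.029,.063,.1198),(.029,.059,.121),(.032,0,.121),(.032,.055,.122)):
    arm.move_straight(w(x,Y,z),rate=.05)
    if wd: arm.grip(wd)
    if not see() or np.hypot(*F()[:2])>15: break
p,_=arm.get_image("side"); cv2.imwrite("pics/s6.png",cv2.resize(p[130:290,150:340],None,fx=3.5,fy=3.5)[:,:,::-1])
E
```

```text
[-1.9  0.8  3.6] [ 0.0299 -0.004   0.1204] 0.0629 [] 16.3083
```

View pics/s6.png

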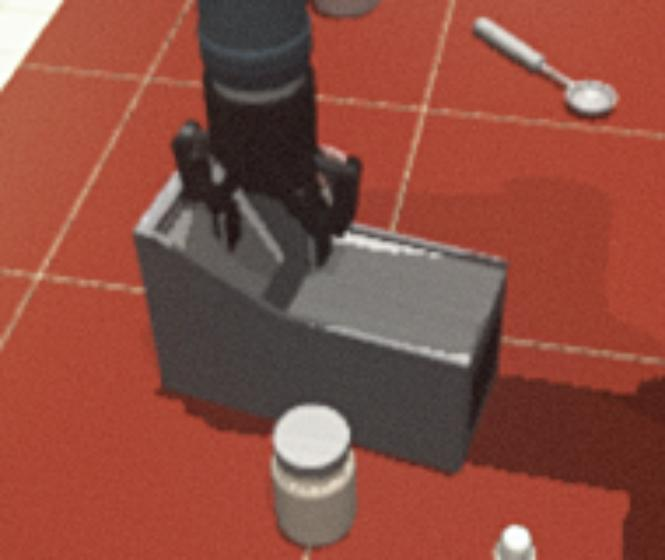

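The capsule has gone from the sill and the mouth is clear, while the front finger still holds the flap open. Now I'll draw the fingers out and check.

```bash
python3 - <<'E'
from h import *
Y=-.004
arm.move_straight(w(-.02,Y,.123),rate=.08); print(F())
arm.move_straight(w(-.03,Y,.30),rate=.15); print(F())
p,W,_,_,_=cloud("top")
L=np.array([toc(q) for q in W[(abs(W[:,0]-.56)<.12)&(abs(W[:,1]-.06)<.1)]])
f=L[(L[:,0]>.012)&(L[:,0]<.085)&(abs(L[:,1])<.038)]
print("flap fit slope deg, z at x=0",np.degrees(np.arctan(np.polyfit(f[:,0],f[:,2],1)[0])),np.polyfit(f[:,0],f[:,2],1)[1],len(f))
s,_=arm.get_image("side")
a=cv2.resize(s[130:290,150:340],(380,320)); b=cv2.resize(p[130:290,160:350],(380,320))
cv2.imwrite("pics/e.png",np.hstack([a,b])[:,:,::-1]); 
for l in ("sugar_jar","tumbler"):
    print(l,[np.round(r["point"],3) for r in arm.landmark_of(l,"side")])
print(arm.get_time_s())
E
```

```text
[-0.5  0.3 -0.1]
[ 0.1 -0.1  0.1]
flap fit slope deg, z at x=0 -48.333845334562554 0.22917450358541183 233
sugar_jar [array([0.5  , 0.191, 0.003]), array([ 0.618, -0.492, -0.005])]
tumbler [array([ 0.557, -0.069, -0.001])]
18.6583
```

View pics/e.png

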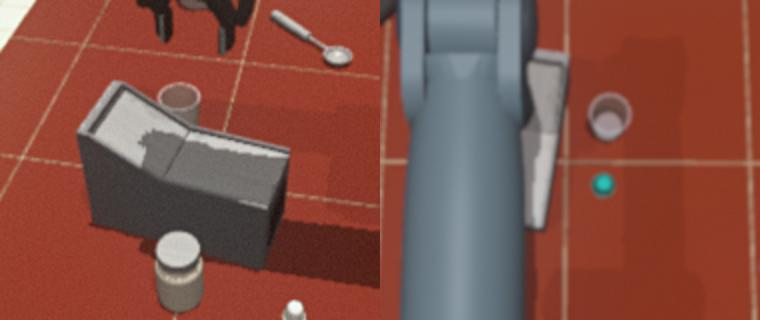

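The side view (left) shows the flap back at its shut slope (130,120) and the sill empty, with the jar and tumbler in place. In the top view the arm hides the flap, so that slope fit isn't valid. I'll repeat it from the side camera and hand in if it agrees.

```bash
python3 - <<'E'
from h import *
p,W,_,_,_=cloud("side")
L=np.array([toc(q) for q in W[(abs(W[:,0]-.56)<.12)&(abs(W[:,1]-.06)<.1)]])
f=L[(L[:,0]>.015)&(L[:,0]<.08)&(abs(L[:,1])<.035)&(L[:,2]<.19)]
k=np.polyfit(f[:,0],f[:,2],1); a=np.degrees(np.arctan(k[0])); print(a,k[1],len(f),F(),arm.get_gripper_width())
if abs(a-28)<4: arm.close_job(); print("handed in",arm.get_time_s())
E
```

```text
27.688165743126792 0.12443245574845067 577 [-0.4  1.6 -0. ] 0.06271276124983458
the job is handed in; nothing more can be done
the job is handed in; nothing more can be done
```

The used capsule is in the collector and the job is handed in; the last clock reading, just before that, was about 18.7 s of the 35 s allowed. One finger held the flap open while the other pushed the silver capsule along the sill and over its edge. I never gripped or lifted it, and drew the fingers out only after it had dropped.

**Last checks:**
- **Flap:** it is shut. The side camera's depth gives a slope of 27.7°, against 28° when shut.
- **Capsule:** it is gone from the sill, and it dropped while the finger still held the flap. I can't see inside the collector, so I inferred that it lies at rest on the floor.
- **Neighbours:** the jar and tumbler are within a few mm of where they started. I didn't measure the soap bottle, water bottle or teaspoon again; the arm touched none of them.
- **Robot:** it is clear of everything, with about 0 N on the tool.

**What went wrong or disagreed:**
- **Blocked push:** the first push stopped at about 26 N on the force reading, most likely a gripper knuckle against the hood. I backed off and closed the jaws in steps to finish the push.
- **Edge position:** the capsule tipped about 10 mm later than I expected, so my estimate of the sill edge was probably a few mm off.
- **Detector:** it missed the capsule once, and the picture showed it still standing.
- **Top camera:** its flap reading was useless because the arm hid the flap, so I used the side camera instead.

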